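# Collect sample bottles from the tipping tray

## Task

Push the receiving box along its slide rail until it stands centred under the fixed spout, then pull the tray's lever towards the robot to tip all three sample bottles down the spout into the box. Then slide the loaded box back along the rail, fully home against the end stop at the rail's open left end, so the bottles can be collected. Let no bottle fall on the bench and leave the other glassware standing where it is.

Things in the scene. Friction and masses are not known exactly. Their poses are not given: they have to be found in the camera images.
- rail: the aluminium slide rail, 600 mm long, 90 mm wide, tracks 18 mm above the bench; origin on the bench under its centre line. Axes: y along the rail, +y to its open end (robot's left), x across it, away from the robot, z up. Box, plate and spout share these axes, turned up to 0.2 rad from the world's.
- carriage (a joint): place of the receiving box along its rail, m: 0 with the box against the stop at the open left end (+y), growing to 0.30 as it slides along -y to the spout and past it. No catch marks the place under the spout; it slides stiffly (about 2 N) and stays where it is left.
- box_floor (a point): centre of the inner floor of the receiving box: an open white box on the rail, inside 98 mm across the rail (x) by 138 mm along it (y) and 90 mm deep, walls 4 mm; floor 26 mm, rim 116 mm above the bench. Rail's axes.
- plate_top (a point): middle of the top edge of the upright metal push plate fixed to the box by a low tongue (top 30 mm above the bench), 160 mm from the box's centre towards the open end. 70 mm wide (x), 8 mm thick (y), top edge 112 mm above the bench; 83 mm of free space between it and the box's end wall. Pushing either face slides the box. Rail's axes.
- spout_mouth (a point): centre of the open mouth under the fixed sheet-metal spout, 130 mm above the bench (14 mm over the box's rim), 65 mm across the rail (x) by 96 mm along it (y), 102 mm outside. The spout is 239 mm high, over the rail, at a different place along it each time; across the rail its mouth always lies over the box. Rail's axes.
- tray (a joint): tilt of the steel tipping tray behind the spout, rad: 0 level, growing to 1.1 as its far side lifts and its open front pours into the spout. The bottles roll out between about 0.5 and 0.9. It takes 3 to 6 N at the lever's bar and falls back level by itself when let go.
- tray_hinge (a point): point on the tray's hinge axis, which runs along the rail's y, 209 mm above the bench, in the middle of the tray. The tray (125 by 94 mm, 30 mm deep) reaches 120 mm beyond it (+x). Rail's axes.
- lever_bar (a point): centre of the black crossbar, 60 mm long (y), 14 mm thick, on top of the tray's 120 mm lever, on the spout's right (-y) side. Level tray: 69 mm beyond the hinge axis, 307 mm above the bench. Pulled towards the robot it tips the tray: at 1.1 it is 56 mm nearer than the hinge, 315 mm up (329 mm at most). 38 mm free between bar and tray; nothing over 120 mm tall stands behind it. Axes turn with the tray.
- vial0_mid (a point): centre of a white capped plastic sample bottle, 80 mm long, 28 mm in diameter (20 to 42 g), lying along its own y axis; at the start the three lie side by side across the tray.
- vial1_mid (a point): centre of a white capped plastic sample bottle, 80 mm long, 28 mm in diameter (20 to 42 g), lying along its own y axis; at the start the three lie side by side across the tray.
- vial2_mid (a point): centre of a white capped plastic sample bottle, 80 mm long, 28 mm in diameter (20 to 42 g), lying along its own y axis; at the start the three lie side by side across the tray.
- beaker: bystander: glass beaker, 68 mm across, 85 mm tall; origin at the centre of its underside
- pe_jar: bystander: white jar, 54 mm across, 85 mm tall; origin at the centre of its underside
- amber_bottle: bystander: amber bottle, 86 mm across, 170 mm tall; origin at the centre of its underside
- water_bottle: bystander: clear water bottle, 90 mm across, 280 mm tall; origin at the centre of its underside
- basin: bystander: white porcelain bowl, 100 mm across, 45 mm tall; origin at the centre of its underside
- amber_small: bystander: small amber bottle, 64 mm across, 120 mm tall; origin at the centre of its underside
Not all that is in view belongs to the job. What is shaped like the part that bears vial1_mid but pink or turquoise is not meant.

How it is judged:
By the outcome, as a careful person would: the job done as asked, in the order asked, and still so for the second after the job is handed in, with the robot touching nothing.
It also fails if it takes over 72 s, if anything falls off the work surface, if the arm or the gripper's body presses on something with over 40 N, if the wrist force passes 120 N, or if a joint passes its speed limit or range.

## Robot

A 6-joint arm with a two-finger parallel gripper is mounted at the origin on the work surface. World frame = base frame: x ahead of the robot, y to its left, z up, the work surface at z = 0. Lengths are in m, angles in rad, forces in N, time in s.
With the tool pointing down it reaches from about 0.225 to 0.875 m from the base axis. Payload 3.4 kg.
Tool frame: the origin (TCP) lies between the finger pads; the fingertips stand 25 mm ahead of it and the grasp point (between the pads) lies 6 mm ahead of it (manip.tips_ahead is the distance from the TCP to the fingertips, in m); z points along the fingers, x is the direction in which the jaws open and shut, and the axes are right-handed (so a half turn about z gives the same grasp; the last joint's range is limited). The gripper opens to 85 mm and grips with 20 to 120 N. Pads are 22 mm wide; open, the fingers measure 114 mm over their backs; the gripper's body (76 mm by 85 mm) begins 54 mm behind the grasp point. The pads swing forward as they close: fully open they stand 13 mm farther back than shut.
Start: joints at [-1.423, 0.276, 1.505, -0, 1.361, -0.121], TCP at [0.153, -0.554, 0.256] pointing down, gripper open.
Joint ranges: [-2.89, 2.89], [-0.75, 2.08], [0.22, 2.7], [-1.18, 4.32], [0.11, 2.71], [-2.7, 2.7]. Speed limits (rad/s): [2.57, 2.57, 3.14, 3.14, 3.14, 3.14].

## Interface

Orientations are given as a unit quaternion [w, x, y, z].
In Python, from rig import manip gives the robot as it stands. The module is installed in compiled form; this text tells all that it offers.
- The arm moves only by the tool send_rows, never from a script. Its argument "plan" is a list of rows, each an object with "linear": the shift along the tool's x, y, z in m, a list of three; "delta_rot": the turn, a rotation vector about the tool's x, y, z in degrees, a list of three; "fingers": the finger opening in m, from 0 to 0.0854. A call has 1 to 12 rows; each row shifts and turns the pose as measured when the row begins, along the tool's axes as they then stand; what a row does not reach is not made up. A row lasts 1/12 s, in which the tool goes at most 41.7 mm and 7.16 degrees, less where a joint would pass 70% of its speed; a pose out of reach is approached as far as the arm can. A call with a gripper value outside its range is refused whole. The fingers move at their own pace and stop on an object; "force" is the grip in N (left out, the last holds). Time passes only in rows, so rows that do not move let the fingers close. It gives the time, the measured TCP pose, the force and the opening at its end, in the units of the state.
- manip.get_state(): the state, without advancing time (a new reading comes with each control period).
- manip.get_image(name): name is "scene" or "top" or "wrist"; returns the picture (480x640x3 uint8, red, green, blue); there is no depth.
- manip.camera_info(name): a dict with "K" (3x3 intrinsics, pixels), "dist" ([k1, k2, p1, p2, k3] as OpenCV has them; the pictures are not rectified), "rvec" (rotation vector, rad) and "tvec" (3), from world to camera coordinates, as OpenCV has them. Camera axes: x right, y down, z forward; pixel columns grow to the right and rows downward; lengths in m; the calibration is good to about 2 mm. A picture is of the moment at which its call begins: read the wrist's pose just before it. camera_info takes no time and is no camera call; for the wrist camera it gives the pose at the moment of the call.
- manip.sign_off(): hands the job in, once; it reports no verdict.
Trained networks look in the newest picture that a camera, given by its name, has taken for a name from the list of things; names that differ only in an ending like _2 or _b are one class to them, and where a whole thing is asked for, a point or a joint stands for the part that bears it (a point fixed in the world has none). Each returns a list of dicts, best first, with "p" (0 to 1); they miss things now and then, are a little off and sometimes report something else, mostly with a low value. They report only what shows in the picture. A call takes as long as a camera call. They do not tell look-alikes from the thing itself.
- manip.find_in(thing, camera): "extent" ([left, top, right, bottom] in pixels, round what is visible of it).
- manip.masks_of(thing, camera): "pixels" (480x640 bool, what is visible of it) and "extent" ([left, top, right, bottom] in pixels, round what is visible of it).
The state is a dict: "clock": time; "qpos": joint angles; "qd": joint speeds; "effort": joint torques, N m; "position": TCP position; "ee_rot": TCP orientation; "contact_force": force on the tool from outside, world axes, zero at the start; "moment": the same for the moment, N m; "width": finger opening in m.
Only numpy, scipy, OpenCV 4.12 (cv2) and the standard library are available. Lean on these libraries where they do the work, as an engineer would, in place of code of your own. Each camera call takes 0.05 s, during which the arm holds its last target. There are 200 camera calls.

## Working session

There is one attempt and no reset: what is moved stays moved. The work goes in short steps, Python scripts to look and compute and a tool call to move; the robot and the scene stay as the last step left them, time stands still between calls to the robot, and variables do not carry over. Pictures are saved under pics/ and viewed, about 8 in all and at most 12, crops included, and the job is handed in when it is done.

Besides the shell and the picture viewer there is one more tool, called after "Emit:" as name(argument=value, ...) on one line, values as JSON. send_rows: Moves the arm, as the interface text tells. Its arguments: {"type":"object","properties":{"plan":{"type":"array","items":{"type":"object","properties":{"linear":{"type":"array","items":{"type":"number"}},"delta_rot":{"type":"array","items":{"type":"number"}},"fingers":{"type":"number"}}}},"force":{"type":"number"}},"required":["plan"]}

```bash
mkdir -p pics; cat > h.py <<'E'
import numpy as np, cv2
from rig import manip
def save(n,f):
    im=manip.get_image(n); cv2.imwrite('pics/'+f,im[:,:,::-1]); return im
def proj(P,n):
    c=manip.camera_info(n); return cv2.projectPoints(np.array(P,float).reshape(-1,3),np.array(c['rvec'],float),np.array(c['tvec'],float),np.array(c['K'],float),np.array(c['dist'],float))[0].reshape(-1,2)
def atz(uv,z,n):
    c=manip.camera_info(n); u=cv2.undistortPoints(np.array(uv,float).reshape(-1,1,2),np.array(c['K'],float),np.array(c['dist'],float)).reshape(-1,2)
    R=cv2.Rodrigues(np.array(c['rvec'],float))[0]; t=np.array(c['tvec'],float).ravel(); o=-R.T@t
    d=np.c_[u,np.ones(len(u))]@R; return o+d*((z-o[2])/d[:,2])[:,None]
E
python3 - <<'E'
from h import *
print({k:np.round(v,3) for k,v in manip.get_state().items()})
a=save('scene','s0.png');b=save('top','t0.png')
for n in ('scene','top'):
    c=manip.camera_info(n);R=cv2.Rodrigues(np.array(c['rvec'],float))[0];print(n,-R.T@np.array(c['tvec'],float).ravel())
    for t in ('rail','box_floor','plate_top','tray','lever_bar','vial0_mid','beaker','pe_jar','amber_bottle','water_bottle','basin','amber_small'):
        print(t,[(np.round(d['extent']).astype(int).tolist(),round(d['p'],2)) for d in manip.find_in(t,n)[:4]])
E
```

```text
{'clock': np.float64(0.0), 'qpos': array([-1.423,  0.277,  1.506, -0.   ,  1.361, -0.121]), 'qd': array([-0.001,  0.   , -0.   , -0.001,  0.001,  0.001]), 'effort': array([ 0.0000e+00, -4.1678e+01, -2.4580e+01, -0.0000e+00,  1.1000e-02,
       -0.0000e+00]), 'position': array([ 0.153, -0.554,  0.255]), 'ee_rot': array([-0.001,  0.795, -0.606, -0.001]), 'contact_force': array([ 0.107,  0.308, -0.187]), 'moment': array([-0.014, -0.014, -0.018]), 'width': np.float64(0.085)}
scene [ 1.56480614 -0.10002599  1.16391032]
rail [([194, 221, 410, 274], 0.87)]
box_floor [([298, 216, 381, 270], 0.85)]
plate_top [([297, 222, 382, 272], 0.81)]
tray [([189, 219, 278, 264], 0.88)]
lever_bar [([193, 218, 278, 263], 0.97)]
vial0_mid [([242, 227, 280, 239], 0.82), ([295, 221, 384, 271], 0.73)]
beaker [([318, 277, 345, 316], 0.89)]
pe_jar [([366, 282, 385, 311], 0.55)]
amber_bottle [([474, 208, 513, 264], 0.91)]
water_bottle [([430, 217, 478, 310], 0.87), ([194, 192, 284, 318], 0.39)]
basin [([117, 272, 158, 296], 0.62)]
amber_small [([161, 301, 187, 343], 0.66)]
top [0.43798826 0.02699135 1.59541732]
rail [([230, 268, 456, 323], 0.81)]
box_floor [([257, 267, 350, 315], 0.71), ([170, 207, 222, 248], 0.62)]
plate_top [([255, 266, 352, 315], 0.95), ([376, 212, 410, 229], 0.36)]
tray [([372, 208, 460, 267], 0.55)]
lever_bar [([374, 207, 461, 266], 0.76)]
vial0_mid [([373, 243, 411, 256], 0.67)]
beaker [([312, 216, 332, 240], 0.62)]
pe_jar [([263, 218, 287, 242], 0.86)]
amber_bottle [([113, 269, 155, 304], 0.64), ([369, 206, 460, 270], 0.18)]
water_bottle [([168, 210, 221, 251], 0.81)]
basin [([491, 247, 529, 280], 0.66), ([310, 214, 332, 237], 0.52), ([265, 221, 288, 240], 0.38)]
amber_small [([456, 199, 484, 227], 0.65)]
```

View pics/s0.png

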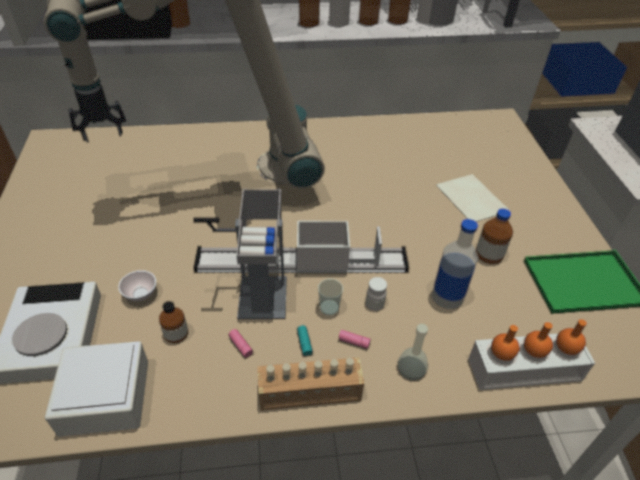

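View pics/t0.png

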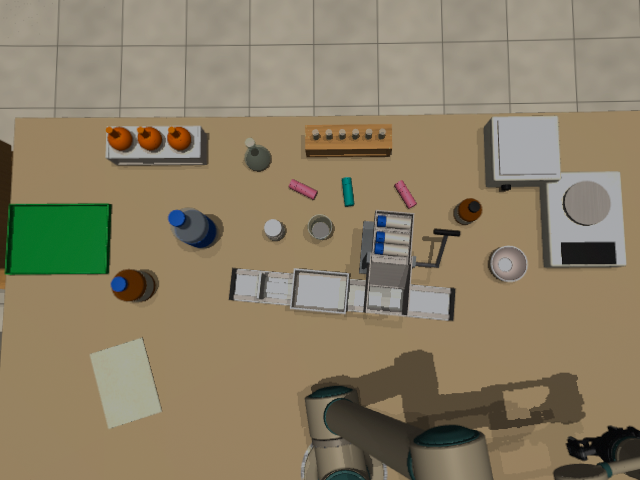

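The top view shows the rail from (231,284) to (455,304), with the box at (320,291), the plate at (263,286), the spout at (386,300), the tray with three white bottles at (393,237), and the lever bar at (447,233). The loose pink and turquoise tubes at (303,189), (348,191) and (405,194) are the look-alikes, and I won't touch them. Next is one close crop to get exact corners.

```bash
python3 - <<'E'
import cv2
a=cv2.imread('pics/t0.png')[195:335,220:480]; cv2.imwrite('pics/t1.png',cv2.resize(a,None,fx=3,fy=3,interpolation=cv2.INTER_CUBIC))
E
```

```text
(no output)
```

View pics/t1.png

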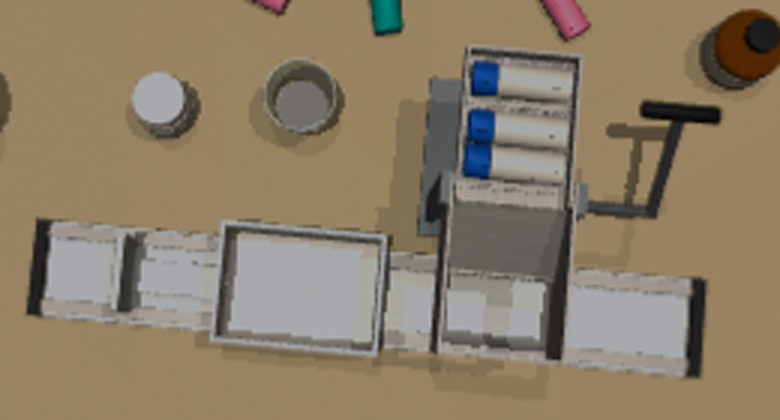

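```bash
cat > m.py <<'E'
from h import *
def w(pts,z): 
    p=np.array(pts,float)/3+[220,195]; return atz(p,z,'top')
box=w([(220,221),(388,234),(380,356),(211,341)],.116); c=box.mean(0)
print('box',box.round(3).tolist(),c.round(3))
d=(box[0]+box[3]-box[1]-box[2]); ang=np.arctan2(-d[0],d[1]); print('yaw',ang)
def rl(P): # rail coords rel box
    x=np.array([np.cos(ang),np.sin(ang)]);y=np.array([-np.sin(ang),np.cos(ang)]); q=np.atleast_2d(P)[:,:2]-c[:2]
    return np.c_[q@x,q@y].round(4).tolist()
for nm,pts,z in [('railends',[(32,270),(698,327)],.03),('railendsL/R corners',[(38,219),(28,314),(705,281),(697,376)],.03),('plate',[(123,232),(118,312)],.112),('spouttop',[(437,352),(560,358)],.239),('spoutouter',[(445,200),(575,200)],.239),('mouth',[(446,340),(545,347),(448,303)],.13),('bar',[(641,108),(720,116)],.310),('tray',[(467,47),(581,56)],.239),('beaker',[(302,97)],.04)]:
    P=w(pts,z); print(nm,P.round(3).tolist(),rl(P))
E
python3 m.py
python3 - <<'E'
from h import *
b=cv2.imread('pics/s0.png')[175:325,180:420]; cv2.imwrite('pics/s1.png',cv2.resize(b,None,fx=3.3,fy=3.3,interpolation=cv2.INTER_CUBIC))
E
```

```text
box [[0.541, 0.13, 0.116], [0.529, -0.017, 0.116], [0.423, -0.009, 0.116], [0.437, 0.137, 0.116]] [0.483 0.06  0.116]
yaw -0.08686443550744417
railends [[0.503, 0.31, 0.03], [0.448, -0.302, 0.03]] [[-0.0016, 0.2505], [-0.0029, -0.3636]]
railendsL/R corners [[0.55, 0.305, 0.03], [0.462, 0.313, 0.03], [0.49, -0.31, 0.03], [0.404, -0.3, 0.03]] [[0.0459, 0.2497], [-0.0422, 0.25], [0.0395, -0.3676], [-0.0472, -0.365]]
plate [[0.532, 0.215, 0.112], [0.462, 0.219, 0.112]] [[0.036, 0.159], [-0.034, 0.1566]]
spouttop [[0.428, -0.052, 0.239], [0.423, -0.149, 0.239]] [[-0.0451, -0.116], [-0.0416, -0.2132]]
spoutouter [[0.549, -0.06, 0.239], [0.548, -0.164, 0.239]] [[0.0761, -0.1135], [0.0846, -0.2171]]
mouth [[0.437, -0.066, 0.13], [0.431, -0.15, 0.13], [0.469, -0.068, 0.13]] [[-0.0346, -0.1293], [-0.0334, -0.2141], [-0.0029, -0.1288]]
bar [[0.612, -0.205, 0.31], [0.606, -0.265, 0.31]] [[0.1523, -0.253], [0.151, -0.3128]]
tray [[0.673, -0.079, 0.239], [0.665, -0.171, 0.239]] [[0.2017, -0.1222], [0.2016, -0.2144]]
beaker [[0.662, 0.059, 0.04]] [[0.1783, 0.0144]]
```

View pics/s1.png

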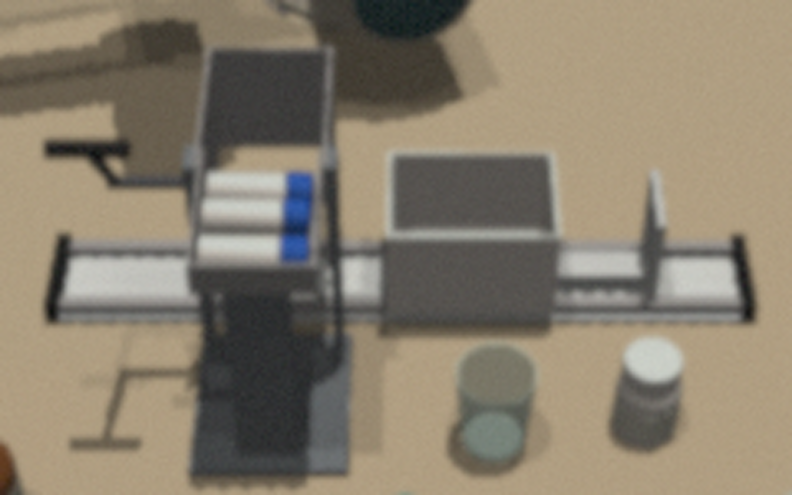

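The scene view agrees with this. The bottles are white with blue caps in the tray at (255,215) in the crop, and the bar is at (88,148). In rail axes from the box's starting centre (0.483, 0.060), with yaw -0.087, the measurements are:
- **Plate:** y +0.158.
- **Spout and tray:** y about -0.166.
- **Lever bar:** (0.152, -0.283).

I'll turn the tool so that tool x = -rail y and tool y = -rail x, then go to the left of the plate.

```bash
cat > st.py <<'E'
from h import *
from scipy.spatial.transform import Rotation as Ro
s=manip.get_state(); a=-.0869; p=np.array(s['position']); q=p[:2]-[.483,.060]
w,x,y,z=s['ee_rot']; R=Ro.from_quat([x,y,z,w]).as_matrix(); f=s['contact_force']
print('t',round(float(s['clock']),2),'rail xyz',np.round([q@[np.cos(a),np.sin(a)],q@[-np.sin(a),np.cos(a)],p[2]],4),'jaw deg',np.degrees(np.arctan2(R[1,0],R[0,0])).round(2),'(want -94.98) down',R[2,2].round(4),'F',np.round(f,1),'w',round(float(s['width']),4))
E
echo ok
```

```text
ok
```

Emit:
send_rows(plan=[{"linear":[0,0,-0.04],"delta_rot":[0,0,6.8],"fingers":0},{"linear":[0,0,-0.04],"delta_rot":[0,0,6.8],"fingers":0},{"linear":[0,0,-0.04],"delta_rot":[0,0,6.7],"fingers":0},{"linear":[0,0,-0.02],"delta_rot":[0,0,0],"fingers":0},{"linear":[-0.035,-0.011,0],"delta_rot":[0,0,0],"fingers":0},{"linear":[-0.035,-0.011,0],"delta_rot":[0,0,0],"fingers":0},{"linear":[-0.035,-0.011,0],"delta_rot":[0,0,0],"fingers":0},{"linear":[-0.035,-0.011,0],"delta_rot":[0,0,0],"fingers":0}])

```text
clock: 1.97
position: [0.2099, -0.4214, 0.3987]
ee_rot: [0.001, -0.666, 0.746, 0.003]
contact_force: [0.4, -0.8, 0.4]
width: 0.0001
```

```bash
python3 st.py
```

```text
t 1.97 rail xyz [-0.2302 -0.5033  0.3987] jaw deg -96.48 (want -94.98) down -1.0 F [ 0.4 -0.8  0.4] w 0.0001
```

Emit:
send_rows(plan=[{"linear":[-0.037,-0.012,0],"delta_rot":[0,0,-1.5],"fingers":0},{"linear":[-0.037,-0.012,0],"delta_rot":[0,0,0],"fingers":0},{"linear":[-0.037,-0.012,0],"delta_rot":[0,0,0],"fingers":0},{"linear":[-0.037,-0.012,0],"delta_rot":[0,0,0],"fingers":0},{"linear":[-0.037,-0.012,0],"delta_rot":[0,0,0],"fingers":0},{"linear":[-0.037,-0.012,0],"delta_rot":[0,0,0],"fingers":0},{"linear":[-0.037,-0.012,0],"delta_rot":[0,0,0],"fingers":0},{"linear":[-0.037,-0.012,0],"delta_rot":[0,0,0],"fingers":0},{"linear":[-0.037,-0.012,0],"delta_rot":[0,0,0],"fingers":0},{"linear":[-0.037,-0.012,0],"delta_rot":[0,0,0],"fingers":0},{"linear":[-0.037,-0.012,0],"delta_rot":[0,0,0],"fingers":0},{"linear":[-0.037,-0.012,0],"delta_rot":[0,0,0],"fingers":0}])

```text
clock: 2.97
position: [0.3961, 0.0294, 0.4035]
ee_rot: [0.004, -0.673, 0.74, -0.004]
contact_force: [1.0, -0.9, 0.0]
width: 0.0
```

```bash
python3 st.py
```

```text
t 2.97 rail xyz [-0.0839 -0.0381  0.4035] jaw deg -95.41 (want -94.98) down -0.9999 F [ 1.  -0.9  0. ] w 0.0
```

Emit:
send_rows(plan=[{"linear":[-0.037,-0.012,0],"delta_rot":[0,0,0],"fingers":0},{"linear":[-0.037,-0.012,0],"delta_rot":[0,0,0],"fingers":0},{"linear":[-0.037,-0.012,0],"delta_rot":[0,0,0],"fingers":0},{"linear":[-0.037,-0.012,0],"delta_rot":[0,0,0],"fingers":0},{"linear":[-0.037,-0.012,0],"delta_rot":[0,0,0],"fingers":0},{"linear":[-0.037,-0.012,0],"delta_rot":[0,0,0],"fingers":0},{"linear":[-0.03,-0.012,0],"delta_rot":[0,0,0],"fingers":0},{"linear":[0,0,0.02],"delta_rot":[0,0,0],"fingers":0},{"linear":[0,0,0.04],"delta_rot":[0,0,0],"fingers":0},{"linear":[0,0,0.04],"delta_rot":[0,0,0],"fingers":0},{"linear":[0,0,0.04],"delta_rot":[0,0,0],"fingers":0},{"linear":[0,0,0.02],"delta_rot":[0,0,0],"fingers":0}])

```text
clock: 3.97
position: [0.5142, 0.3017, 0.2452]
ee_rot: [0.015, -0.679, 0.734, -0.007]
contact_force: [-0.6, -0.7, -1.0]
width: -0.0002
```

```bash
python3 st.py
```

```text
t 3.97 rail xyz [0.0102 0.2435 0.2452] jaw deg -94.43 (want -94.98) down -0.9994 F [-0.6 -0.7 -1. ] w -0.0002
```

```bash
cat >> st.py <<'E'
b=np.radians(-94.98); Rt=np.array([[np.cos(b),np.sin(b),0],[np.sin(b),-np.cos(b),0],[0,0,-1]])
print('rot fix tool deg',np.degrees(Ro.from_matrix(R.T@Rt).as_rotvec()).round(2))
E
python3 st.py
```

```text
t 3.97 rail xyz [0.0102 0.2435 0.2452] jaw deg -94.43 (want -94.98) down -0.9994 F [-0.6 -0.7 -1. ] w -0.0002
rot fix tool deg [-1.82  0.73  0.53]
```

Emit:
send_rows(plan=[{"linear":[0.014,0.005,0.02],"delta_rot":[-1.8,0.7,0.5],"fingers":0},{"linear":[0.014,0.005,0.03],"delta_rot":[0,0,0],"fingers":0},{"linear":[0,0,0.035],"delta_rot":[0,0,0],"fingers":0},{"linear":[0,0,0.035],"delta_rot":[0,0,0],"fingers":0},{"linear":[0,0,0.025],"delta_rot":[0,0,0],"fingers":0},{"linear":[0,0,0.01],"delta_rot":[0,0,0],"fingers":0},{"linear":[0,0,0],"delta_rot":[0,0,0],"fingers":0}])

```text
clock: 4.55
position: [0.4982, 0.2728, 0.0775]
ee_rot: [-0.004, -0.676, 0.737, 0.002]
contact_force: [-0.3, 0.2, 0.7]
width: 0.0003
```

```bash
python3 st.py
```

```text
t 4.55 rail xyz [-0.0033  0.2133  0.0775] jaw deg -94.9 (want -94.98) down -1.0 F [-0.3  0.2  0.7] w 0.0003
rot fix tool deg [ 0.51 -0.21  0.08]
```

Emit:
send_rows(plan=[{"linear":[0.015,0,0],"delta_rot":[0.4,-0.2,0],"fingers":0},{"linear":[0.015,0,0],"delta_rot":[0,0,0],"fingers":0},{"linear":[0.015,0,0],"delta_rot":[0,0,0],"fingers":0},{"linear":[0.015,0,0],"delta_rot":[0,0,0],"fingers":0},{"linear":[0.015,0,0],"delta_rot":[0,0,0],"fingers":0},{"linear":[0.015,0,0],"delta_rot":[0,0,0],"fingers":0}])

```text
clock: 5.05
position: [0.4953, 0.1897, 0.082]
ee_rot: [0.008, -0.676, 0.737, 0.002]
contact_force: [0.3, 2.9, 1.1]
width: -0.0003
```

```bash
python3 st.py
```

```text
t 5.05 rail xyz [0.001  0.1303 0.082 ] jaw deg -94.91 (want -94.98) down -0.9999 F [0.3 2.9 1.1] w -0.0003
rot fix tool deg [-0.44  0.88  0.06]
```

Emit:
send_rows(plan=[{"linear":[0.017,0,0],"delta_rot":[0,0.4,0],"fingers":0},{"linear":[0.017,0,0],"delta_rot":[0,0,0],"fingers":0},{"linear":[0.017,0,0],"delta_rot":[0,0,0],"fingers":0},{"linear":[0.015,0,0],"delta_rot":[0,0,0],"fingers":0},{"linear":[0.012,0,0],"delta_rot":[0,0,0],"fingers":0},{"linear":[0.008,0,0],"delta_rot":[0,0,0],"fingers":0},{"linear":[0.004,0,0],"delta_rot":[0,0,0],"fingers":0},{"linear":[0,0,0],"delta_rot":[0,0,0],"fingers":0}])

```text
clock: 5.72
position: [0.4944, 0.1007, 0.0914]
ee_rot: [0.017, -0.674, 0.739, -0.002]
contact_force: [-0.2, 0.6, 0.3]
width: 0.0002
```

```bash
python3 st.py; python3 - <<'E'
from h import *
a=save('top','t2.png')
cv2.imwrite('pics/t2c.png',cv2.resize(a[215:325,220:470,::-1],None,fx=3.2,fy=3.2,interpolation=cv2.INTER_CUBIC))
for t in ('plate_top','box_floor'):
    print(t,[(np.round(d['extent']).astype(int).tolist(),round(d['p'],2)) for d in manip.find_in(t,'top')[:4]])
E
```

```text
t 5.72 rail xyz [0.0078 0.0415 0.0914] jaw deg -95.27 (want -94.98) down -0.9994 F [-0.2  0.6  0.3] w 0.0002
rot fix tool deg [-1.54  1.29 -0.31]
plate_top [([330, 274, 407, 322], 0.71)]
box_floor [([331, 271, 405, 319], 0.92)]
```

View pics/t2c.png

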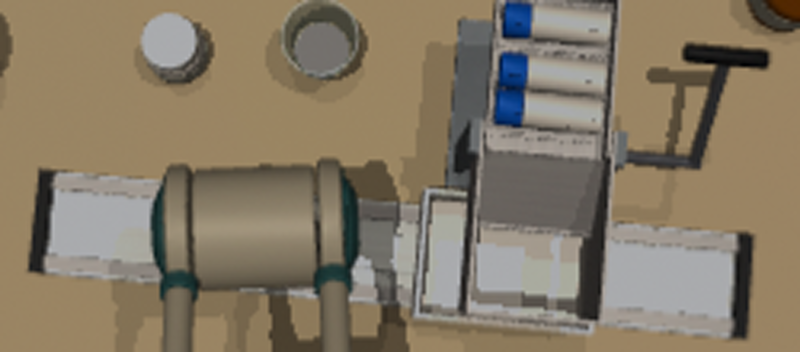

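The arm hides the plate, but the box's left rim corners are visible at crop (422,188) and (412,318), with its left end not yet under the spout.

```bash
python3 - <<'E'
from h import *
a=-.0869
def rl(pts,z):
    P=atz(np.array(pts,float)/3.2+[220,215],z,'top')[:,:2]-[.483,.060]
    return np.c_[P@[np.cos(a),np.sin(a)],P@[-np.sin(a),np.cos(a)]].round(4).tolist()
print(rl([(422,188),(412,318),(594,328)],.116), 'spout',rl([(465,312),(602,320),(475,122),(618,132)],.239))
E
```

```text
[[0.0513, -0.08], [-0.0547, -0.0799], [-0.0502, -0.2271]] spout [[-0.0459, -0.1153], [-0.0432, -0.2168], [0.0964, -0.1123], [0.0976, -0.2198]]
```

Emit:
send_rows(plan=[{"linear":[0.004,0.002,0.003],"delta_rot":[-1.5,1.2,-0.3],"fingers":0},{"linear":[0.005,0.002,0.003],"delta_rot":[0,0,0],"fingers":0},{"linear":[0.005,0.002,0.003],"delta_rot":[0,0,0],"fingers":0},{"linear":[0.003,0,0],"delta_rot":[0,0,0],"fingers":0},{"linear":[0,0,0],"delta_rot":[0,0,0],"fingers":0}])

```text
clock: 6.28
position: [0.4892, 0.0873, 0.0828]
ee_rot: [0.004, -0.677, 0.736, -0.001]
contact_force: [1.8, 0.7, 2.8]
width: 0.0002
```

```bash
python3 st.py; cat > bx.py <<'E'
from h import *
# box left rim edge & bottom-right corner on the newest top picture, via edge search along rail y at z=.116
import sys
a=-.0869
im=manip.get_image('top'); cv2.imwrite('pics/'+sys.argv[1],im[:,:,::-1])
g=cv2.cvtColor(im,cv2.COLOR_RGB2GRAY).astype(np.float32)
ys=np.arange(-.14,-.03,.001)
def samp(xr,z,ys):
    P=np.array([[.483+np.cos(a)*x-np.sin(a)*y,.060+np.sin(a)*x+np.cos(a)*y,z] for x in xr for y in ys])
    u=proj(P,'top').astype(np.float32); return cv2.remap(g,u[:,0].reshape(len(xr),-1).copy(),u[:,1].reshape(len(xr),-1).copy(),cv2.INTER_LINEAR)
p=samp(np.arange(-.03,.031,.01),.116,ys).mean(0)
print(' '.join(f'{y*1000:.0f}:{v:.0f}' for y,v in zip(ys[::2],p[::2])))
E
python3 bx.py t3.png
```

```text
t 6.28 rail xyz [0.0038 0.0277 0.0828] jaw deg -94.76 (want -94.98) down -1.0 F [1.8 0.7 2.8] w 0.0002
rot fix tool deg [-0.36  0.27  0.22]
-140:151 -138:152 -136:152 -134:152 -132:152 -130:151 -128:127 -126:120 -124:140 -122:93 -120:48 -118:48 -116:107 -114:160 -112:169 -110:170 -108:169 -106:150 -104:132 -102:154 -100:134 -98:82 -96:100 -94:146 -92:156 -90:157 -88:156 -86:154 -84:155 -82:156 -80:155 -78:156 -76:159 -74:160 -72:163 -70:161 -68:143 -66:122 -64:110 -62:104 -60:103 -58:102 -56:101 -54:104 -52:109 -50:119 -48:128 -46:129 -44:128 -42:123 -40:107 -38:68 -36:44 -34:41 -32:48 -30:60
```

```bash
python3 - <<'E'
import cv2
a=cv2.imread('pics/t3.png'); cv2.imwrite('pics/t3c.png',cv2.resize(a[260:325,320:430],None,fx=7,fy=7,interpolation=cv2.INTER_CUBIC))
E
```

```text
(no output)
```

View pics/t3c.png

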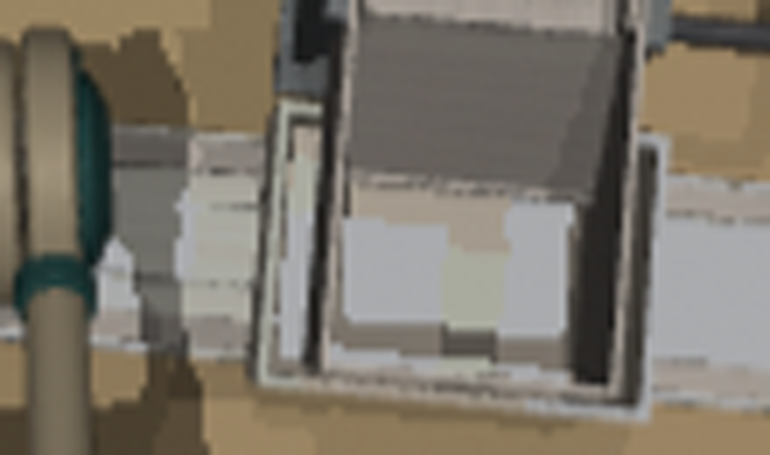

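The box rim now shows on both sides of the spout, with corners at (280,103), (258,385), (648,418) and (665,140).

```bash
python3 - <<'E'
from h import *
a=-.0869
def rl(pts,z):
    P=atz(np.array(pts,float)/7+[320,260],z,'top')[:,:2]-[.483,.060]
    return np.c_[P@[np.cos(a),np.sin(a)],P@[-np.sin(a),np.cos(a)]].round(4)
b=rl([(280,103),(258,385),(648,418),(665,140)],.116);print(b.tolist(),b.mean(0))
s=rl([(325,370),(610,390),(345,20),(640,25)],.239);print('spout',s.tolist(),s.mean(0))
E
python3 st.py|head -1
```

```text
[[0.0505, -0.1014], [-0.0545, -0.101], [-0.0544, -0.2453], [0.0486, -0.2452]] [-0.00245  -0.173225]
spout [[-0.0465, -0.118], [-0.0451, -0.2146], [0.0731, -0.1161], [0.0797, -0.2169]] [ 0.0153 -0.1664]
t 6.33 rail xyz [0.0037 0.0278 0.0827] jaw deg -94.77 (want -94.98) down -1.0 F [-0.3  1.9  1. ] w 0.0001
```

The box centre is at -0.173 and the spout at -0.1665, so the box has gone about 6.5 mm too far. I'll correct it by nudging the plate's inner face back.

Emit:
send_rows(plan=[{"linear":[-0.01,0,-0.01],"delta_rot":[-0.3,0.2,0.2],"fingers":0},{"linear":[0,0,-0.035],"delta_rot":[0,0,0],"fingers":0},{"linear":[0,0,-0.03],"delta_rot":[0,0,0],"fingers":0},{"linear":[0,0,-0.01],"delta_rot":[0,0,0],"fingers":0},{"linear":[0.02,0,0],"delta_rot":[0,0,0],"fingers":0},{"linear":[0.025,0,0],"delta_rot":[0,0,0],"fingers":0},{"linear":[0.02,0,0],"delta_rot":[0,0,0],"fingers":0},{"linear":[0.01,0,0],"delta_rot":[0,0,0],"fingers":0},{"linear":[0,0,0],"delta_rot":[0,0,0],"fingers":0}])

```text
clock: 7.08
position: [0.4768, 0.0179, 0.1678]
ee_rot: [-0.006, -0.677, 0.736, 0.003]
contact_force: [-0.7, 0.2, -0.6]
width: 0.0
```

```bash
python3 st.py
```

```text
t 7.08 rail xyz [-0.0025 -0.0425  0.1678] jaw deg -94.81 (want -94.98) down -0.9999 F [-0.7  0.2 -0.6] w 0.0
rot fix tool deg [ 0.73 -0.3   0.17]
```

Emit:
send_rows(plan=[{"linear":[0,0,0.02],"delta_rot":[0.7,-0.3,0.2],"fingers":0},{"linear":[0,0,0.025],"delta_rot":[0,0,0],"fingers":0},{"linear":[0,0,0.015],"delta_rot":[0,0,0],"fingers":0},{"linear":[0,0,0],"delta_rot":[0,0,0],"fingers":0}])

```text
clock: 7.42
position: [0.4765, 0.0185, 0.1062]
ee_rot: [0.001, -0.674, 0.739, 0.0]
contact_force: [-0.3, -0.7, -0.6]
width: -0.0001
```

```bash
python3 st.py
```

```text
t 7.42 rail xyz [-0.0028 -0.0419  0.1062] jaw deg -95.25 (want -94.98) down -1.0 F [-0.3 -0.7 -0.6] w -0.0001
rot fix tool deg [-0.08  0.11 -0.27]
```

Emit:
send_rows(plan=[{"linear":[-0.004,0,0],"delta_rot":[0,0,0],"fingers":0},{"linear":[-0.004,0,0],"delta_rot":[0,0,0],"fingers":0},{"linear":[-0.003,0,0],"delta_rot":[0,0,0],"fingers":0}])

```text
clock: 7.67
position: [0.477, 0.0309, 0.106]
ee_rot: [0.0, -0.674, 0.739, 0.001]
contact_force: [-0.5, -2.6, -1.8]
width: -0.0001
```

```bash
python3 st.py
```

```text
t 7.67 rail xyz [-0.0035 -0.0295  0.106 ] jaw deg -95.25 (want -94.98) down -1.0 F [-0.5 -2.6 -1.8] w -0.0001
rot fix tool deg [ 0.09  0.11 -0.27]
```

```bash
python3 bx.py t4.png | tr ' ' '\n' | sed -n 14,30p | tr '\n' ' '
```

```text
-114:95 -112:71 -110:49 -108:45 -106:47 -104:46 -102:53 -100:80 -98:109 -96:118 -94:119 -92:119 -90:119 -88:119 -86:119 -84:107 -82:80
```

Emit:
send_rows(plan=[{"linear":[-0.003,0,0],"delta_rot":[0,0,0],"fingers":0},{"linear":[-0.002,0,0],"delta_rot":[0,0,0],"fingers":0},{"linear":[0,0,0],"delta_rot":[0,0,0],"fingers":0}])

```text
clock: 7.97
position: [0.4781, 0.037, 0.1076]
ee_rot: [0.001, -0.675, 0.738, -0.0]
contact_force: [-0.1, -2.5, -1.1]
width: -0.0004
```

```bash
python3 st.py
```

```text
t 7.97 rail xyz [-0.0029 -0.0234  0.1076] jaw deg -95.11 (want -94.98) down -1.0 F [-0.1 -2.5 -1.1] w -0.0004
rot fix tool deg [-0.05  0.04 -0.13]
```

Emit:
send_rows(plan=[{"linear":[0.008,0,-0.002],"delta_rot":[0,0,0],"fingers":0},{"linear":[0,0,-0.035],"delta_rot":[0,0,0],"fingers":0},{"linear":[0,0,-0.04],"delta_rot":[0,0,0],"fingers":0},{"linear":[0,0,-0.04],"delta_rot":[0,0,0],"fingers":0},{"linear":[0,0,-0.04],"delta_rot":[0,0,0],"fingers":0},{"linear":[0,0,-0.04],"delta_rot":[0,0,0],"fingers":0},{"linear":[0,0,-0.04],"delta_rot":[0,0,0],"fingers":0},{"linear":[0,0,-0.035],"delta_rot":[0,0,0],"fingers":0},{"linear":[0.03,-0.02,0],"delta_rot":[0,0,0],"fingers":0},{"linear":[0.03,-0.025,0],"delta_rot":[0,0,0],"fingers":0},{"linear":[0.03,-0.025,0],"delta_rot":[0,0,0],"fingers":0},{"linear":[0.03,-0.025,0],"delta_rot":[0,0,0],"fingers":0}])

```text
clock: 8.97
position: [0.5591, -0.0992, 0.4037]
ee_rot: [0.01, -0.679, 0.734, -0.004]
contact_force: [-0.3, 0.5, 0.7]
width: -0.0002
```

```bash
python3 st.py
```

```text
t 8.97 rail xyz [ 0.0896 -0.152   0.4037] jaw deg -94.5 (want -94.98) down -0.9998 F [-0.3  0.5  0.7] w -0.0002
rot fix tool deg [-1.1   0.52  0.47]
```

Emit:
send_rows(plan=[{"linear":[0.03,-0.025,0],"delta_rot":[-1.1,0.5,0.5],"fingers":0},{"linear":[0.03,-0.025,0],"delta_rot":[0,0,0],"fingers":0},{"linear":[0.03,-0.025,0],"delta_rot":[0,0,0],"fingers":0},{"linear":[0.025,-0.025,0],"delta_rot":[0,0,0],"fingers":0},{"linear":[0.01,-0.008,0],"delta_rot":[0,0,0],"fingers":0},{"linear":[0,0,0],"delta_rot":[0,0,0],"fingers":0}])

```text
clock: 9.47
position: [0.6618, -0.2504, 0.4051]
ee_rot: [0.002, -0.673, 0.74, -0.004]
contact_force: [-0.4, -0.7, -0.3]
width: 0.0001
```

```bash
python3 st.py; python3 - <<'E'
from h import *
im=manip.get_image('top')[:,:,::-1]; cv2.imwrite('pics/t5.png',im)
cv2.imwrite('pics/t5c.png',cv2.resize(im[215:325,300:470],None,fx=4.5,fy=4.5,interpolation=cv2.INTER_CUBIC))
E
```

```text
t 9.47 rail xyz [ 0.205  -0.2937  0.4051] jaw deg -95.45 (want -94.98) down -1.0 F [-0.4 -0.7 -0.3] w 0.0001
rot fix tool deg [-0.48 -0.07 -0.47]
```

View pics/t5c.png

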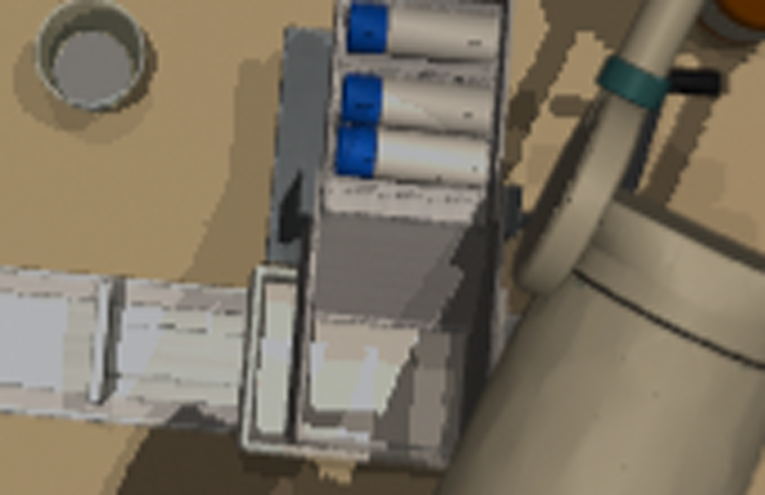

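The box's left rim corners are at crop (257,266) and (242,448), the plate's top edge is at (102,280)-(95,402), and the arm stands over the lever.

```bash
python3 - <<'E'
from h import *
a=-.0869
def rl(pts,z):
    P=atz(np.array(pts,float)/4.5+[300,215],z,'top')[:,:2]-[.483,.060]
    return np.c_[P@[np.cos(a),np.sin(a)],P@[-np.sin(a),np.cos(a)]].round(4).tolist()
print('boxleft',rl([(257,266),(242,448)],.116),'plate',rl([(102,280),(95,402)],.112),'spoutleft',rl([(297,438),(318,215)],.239))
E
```

```text
boxleft [[0.0514, -0.0937], [-0.054, -0.093]] plate [[0.0361, -0.0043], [-0.0348, -0.0061]] spoutleft [[-0.0454, -0.1169], [0.0736, -0.1194]]
```

The box is centred within about 1 mm. Now I'll lower the closed fingers behind the bar.

Emit:
send_rows(plan=[{"linear":[-0.008,0,0.015],"delta_rot":[-0.5,0,-0.5],"fingers":0},{"linear":[0,0,0.03],"delta_rot":[0,0,0],"fingers":0},{"linear":[0,0,0.025],"delta_rot":[0,0,0],"fingers":0},{"linear":[0,0,0.013],"delta_rot":[0,0,0],"fingers":0},{"linear":[0,0,0],"delta_rot":[0,0,0],"fingers":0}])

```text
clock: 9.93
position: [0.6585, -0.2365, 0.3241]
ee_rot: [0.002, -0.677, 0.736, -0.001]
contact_force: [-0.8, -0.4, -0.1]
width: 0.0001
```

```bash
python3 st.py
```

```text
t 9.93 rail xyz [ 0.2006 -0.2801  0.3241] jaw deg -94.78 (want -94.98) down -1.0 F [-0.8 -0.4 -0.1] w 0.0001
rot fix tool deg [-0.22  0.11  0.2 ]
```

Emit:
send_rows(plan=[{"linear":[0,0.008,0.009],"delta_rot":[-0.2,0,0],"fingers":0},{"linear":[0,0.008,0],"delta_rot":[0,0,0],"fingers":0},{"linear":[0,0.008,0],"delta_rot":[0,0,0],"fingers":0},{"linear":[0,0.008,0],"delta_rot":[0,0,0],"fingers":0}])

```text
clock: 10.27
position: [0.6261, -0.2298, 0.3197]
ee_rot: [0.004, -0.679, 0.734, -0.003]
contact_force: [8.1, -1.1, 5.7]
width: 0.0001
```

```bash
python3 st.py
```

```text
t 10.27 rail xyz [ 0.1677 -0.2763  0.3197] jaw deg -94.53 (want -94.98) down -1.0 F [ 8.1 -1.1  5.7] w 0.0001
rot fix tool deg [-0.54  0.13  0.45]
```

Emit:
send_rows(plan=[{"linear":[0,0.011,-0.006],"delta_rot":[-0.5,0,0],"fingers":0},{"linear":[0,0.011,-0.005],"delta_rot":[0,0,0],"fingers":0},{"linear":[0,0.011,-0.004],"delta_rot":[0,0,0],"fingers":0},{"linear":[0,0.011,-0.003],"delta_rot":[0,0,0],"fingers":0},{"linear":[0,0.009,-0.002],"delta_rot":[0,0,0],"fingers":0}])

```text
clock: 10.68
position: [0.5718, -0.225, 0.3467]
ee_rot: [0.005, -0.679, 0.734, -0.007]
contact_force: [3.1, 0.0, -2.4]
width: 0.0001
```

```bash
python3 st.py
```

```text
t 10.68 rail xyz [ 0.1132 -0.2762  0.3467] jaw deg -94.45 (want -94.98) down -0.9998 F [ 3.1  0.  -2.4] w 0.0001
rot fix tool deg [-1.02 -0.08  0.53]
```

Emit:
send_rows(plan=[{"linear":[0,0.008,0.008],"delta_rot":[-1.0,0,0],"fingers":0},{"linear":[0,0.008,0.003],"delta_rot":[0,0,0],"fingers":0},{"linear":[0,0.008,0.001],"delta_rot":[0,0,0],"fingers":0},{"linear":[0,0.008,0.001],"delta_rot":[0,0,0],"fingers":0},{"linear":[0,0.008,0.002],"delta_rot":[0,0,0],"fingers":0}])

```text
clock: 11.1
position: [0.5285, -0.2215, 0.3336]
ee_rot: [0.001, -0.679, 0.734, -0.003]
contact_force: [2.9, 0.6, 3.0]
width: -0.0002
```

```bash
python3 st.py
```

```text
t 11.1 rail xyz [ 0.0697 -0.2765  0.3336] jaw deg -94.47 (want -94.98) down -1.0 F [2.9 0.6 3. ] w -0.0002
rot fix tool deg [-0.33 -0.16  0.51]
```

Emit:
send_rows(plan=[{"linear":[0,0.007,0],"delta_rot":[0,0,0],"fingers":0},{"linear":[0,0.007,0],"delta_rot":[0,0,0],"fingers":0},{"linear":[0,0.006,0],"delta_rot":[0,0,0],"fingers":0},{"linear":[0,0.003,0],"delta_rot":[0,0,0],"fingers":0},{"linear":[0,0,0],"delta_rot":[0,0,0],"fingers":0},{"linear":[0,0,0],"delta_rot":[0,0,0],"fingers":0},{"linear":[0,0,0],"delta_rot":[0,0,0],"fingers":0}])

```text
clock: 11.68
position: [0.5039, -0.2186, 0.332]
ee_rot: [0.004, -0.679, 0.734, -0.004]
contact_force: [3.3, 0.6, 0.2]
width: 0.0004
```

```bash
python3 st.py;  python3 - <<'E'
from h import *
b=manip.get_image('scene')[:,:,::-1]; a=manip.get_image('top')[:,:,::-1]
c1=cv2.resize(b[165:325,180:420],(600,400),interpolation=cv2.INTER_CUBIC)
cv2.imwrite('pics/s6.png',c1); cv2.imwrite('pics/t6.png',a)
print([(np.round(d['extent']).astype(int).tolist(),round(d['p'],2)) for d in manip.find_in('vial0_mid','top')],[(np.round(d['extent']).astype(int).tolist(),round(d['p'],2)) for d in manip.find_in('vial0_mid','scene')])
E
```

```text
t 11.68 rail xyz [ 0.045  -0.2758  0.332 ] jaw deg -94.49 (want -94.98) down -0.9999 F [3.3 0.6 0.2] w 0.0004
rot fix tool deg [-0.64  0.01  0.49]
[([363, 300, 395, 307], 0.62), ([371, 229, 436, 288], 0.28)] []
```

View pics/s6.png

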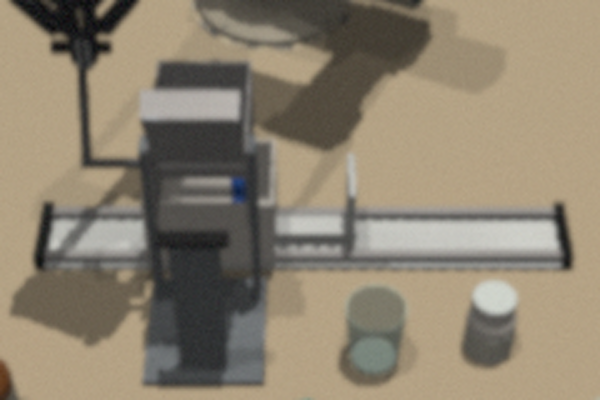

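The tray is tipped, and one bottle shows at crop (215,188) below it, probably inside the box and spout. I'll hold the tilt a little longer and go to the stop.

Emit:
send_rows(plan=[{"linear":[0,0.004,0],"delta_rot":[-0.5,0,0],"fingers":0},{"linear":[0,0.004,0],"delta_rot":[0,0,0],"fingers":0},{"linear":[0,0.003,0],"delta_rot":[0,0,0],"fingers":0},{"linear":[0,0,0],"delta_rot":[0,0,0],"fingers":0},{"linear":[0,0,0],"delta_rot":[0,0,0],"fingers":0},{"linear":[0,0,0],"delta_rot":[0,0,0],"fingers":0}])

```text
clock: 12.38
position: [0.5035, -0.2186, 0.3322]
ee_rot: [0.009, -0.679, 0.734, -0.009]
contact_force: [2.6, 0.4, 0.8]
width: -0.0
```

```bash
python3 st.py;  python3 - <<'E'
from h import *
a=manip.get_image('top')[:,:,::-1]; b=manip.get_image('scene')[:,:,::-1]
cv2.imwrite('pics/t7.png',np.hstack([cv2.resize(a[225:325,340:470],(455,350),interpolation=cv2.INTER_CUBIC),cv2.resize(b[205:285,225:305],(345,350),interpolation=cv2.INTER_CUBIC)]))
for z in (.06,.116,.15,.2): print(z,atz([(266,240)],z,'scene').round(3))
E
```

```text
t 12.38 rail xyz [ 0.0446 -0.2758  0.3322] jaw deg -94.39 (want -94.98) down -0.9997 F [2.6 0.4 0.8] w -0.0
rot fix tool deg [-1.46  0.03  0.59]
0.06 [[ 0.439 -0.099  0.06 ]]
0.116 [[ 0.496 -0.099  0.116]]
0.15 [[ 0.531 -0.099  0.15 ]]
0.2 [[ 0.582 -0.099  0.2  ]]
```

View pics/t7.png

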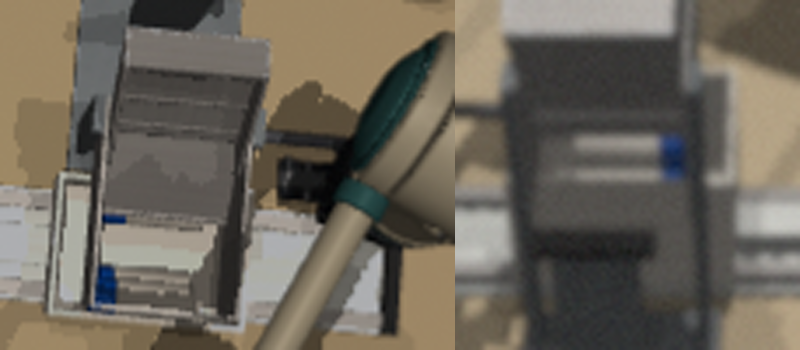

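The tray interior is empty, and blue caps show inside the box through the spout at (113,218) and (105,290). I'll let the lever back under control.

Emit:
send_rows(plan=[{"linear":[0,-0.012,0],"delta_rot":[-1.4,0,0.5],"fingers":0},{"linear":[0,-0.014,0],"delta_rot":[0,0,0],"fingers":0},{"linear":[0,-0.014,0],"delta_rot":[0,0,0],"fingers":0},{"linear":[0,-0.014,0],"delta_rot":[0,0,0],"fingers":0},{"linear":[0,-0.014,0],"delta_rot":[0,0,0.0],"fingers":0},{"linear":[0,-0.014,0.002],"delta_rot":[0,0,0],"fingers":0},{"linear":[0,-0.014,0.003],"delta_rot":[0,0,0],"fingers":0},{"linear":[0,-0.014,0.004],"delta_rot":[0,0,0],"fingers":0},{"linear":[0,-0.014,0.004],"delta_rot":[0,0,0],"fingers":0},{"linear":[0,-0.012,0],"delta_rot":[0,0,0],"fingers":0},{"linear":[0,-0.01,0],"delta_rot":[0,0,0],"fingers":0},{"linear":[0,-0.008,0],"delta_rot":[0,0,0],"fingers":0}])

```text
clock: 13.48
position: [0.6476, -0.2342, 0.3121]
ee_rot: [-0.015, -0.674, 0.738, 0.013]
contact_force: [0.8, 0.1, -0.3]
width: -0.0002
```

```bash
python3 st.py
```

```text
t 13.48 rail xyz [ 0.1896 -0.2788  0.3121] jaw deg -95.19 (want -94.98) down -0.9993 F [ 0.8  0.1 -0.3] w -0.0002
rot fix tool deg [ 2.19 -0.26 -0.22]
```

Emit:
send_rows(plan=[{"linear":[0,-0.012,-0.02],"delta_rot":[2.2,0,0],"fingers":0},{"linear":[0,0,-0.04],"delta_rot":[0,0,0],"fingers":0},{"linear":[0,0,-0.035],"delta_rot":[0,0,0],"fingers":0},{"linear":[-0.03,0.025,0],"delta_rot":[0,0,0],"fingers":0},{"linear":[-0.03,0.025,0],"delta_rot":[0,0,0],"fingers":0},{"linear":[-0.03,0.025,0],"delta_rot":[0,0,0],"fingers":0},{"linear":[-0.03,0.025,0],"delta_rot":[0,0,0],"fingers":0},{"linear":[-0.03,0.025,0],"delta_rot":[0,0,0],"fingers":0},{"linear":[-0.03,0.025,0],"delta_rot":[0,0,0],"fingers":0},{"linear":[-0.03,0.02,0],"delta_rot":[0,0,0],"fingers":0}])

```text
clock: 14.32
position: [0.5071, -0.0138, 0.4046]
ee_rot: [-0.011, -0.668, 0.744, 0.003]
contact_force: [-0.7, 0.4, -0.0]
width: -0.0002
```

```bash
python3 st.py
```

```text
t 14.32 rail xyz [ 0.0304 -0.0715  0.4046] jaw deg -96.09 (want -94.98) down -0.9998 F [-0.7  0.4 -0. ] w -0.0002
rot fix tool deg [ 1.08 -0.67 -1.11]
```

Emit:
send_rows(plan=[{"linear":[-0.02,0.015,0],"delta_rot":[1.0,-0.6,-1.1],"fingers":0},{"linear":[-0.004,0.008,0],"delta_rot":[0,0,0],"fingers":0},{"linear":[0,0,0.03],"delta_rot":[0,0,0],"fingers":0},{"linear":[0,0,0.038],"delta_rot":[0,0,0],"fingers":0},{"linear":[0,0,0.038],"delta_rot":[0,0,0],"fingers":0},{"linear":[0,0,0.038],"delta_rot":[0,0,0],"fingers":0},{"linear":[0,0,0.03],"delta_rot":[0,0,0],"fingers":0},{"linear":[0,0,0.02],"delta_rot":[0,0,0],"fingers":0},{"linear":[0,0,0],"delta_rot":[0,0,0],"fingers":0}])

```text
clock: 15.07
position: [0.4769, 0.013, 0.2103]
ee_rot: [-0.003, -0.678, 0.735, -0.004]
contact_force: [0.3, -0.5, -0.3]
width: -0.0003
```

```bash
python3 st.py
```

```text
t 15.07 rail xyz [-0.002  -0.0474  0.2103] jaw deg -94.61 (want -94.98) down -0.9999 F [ 0.3 -0.5 -0.3] w -0.0003
rot fix tool deg [-0.09 -0.62  0.37]
```

Emit:
send_rows(plan=[{"linear":[0,0,0.025],"delta_rot":[0,-0.6,0.4],"fingers":0},{"linear":[0,0,0.035],"delta_rot":[0,0,0],"fingers":0},{"linear":[0,0,0.03],"delta_rot":[0,0,0],"fingers":0},{"linear":[0,0,0.008],"delta_rot":[0,0,0],"fingers":0},{"linear":[0,0,0],"delta_rot":[0,0,0],"fingers":0}])

```text
clock: 15.48
position: [0.4817, 0.0081, 0.1145]
ee_rot: [0.001, -0.675, 0.738, -0.004]
contact_force: [-0.1, -0.7, 0.0]
width: 0.0005
```

```bash
python3 st.py; python3 - <<'E'
from h import *
a=manip.get_image('top')[:,:,::-1]; b=manip.get_image('scene')[:,:,::-1]
cv2.imwrite('pics/t8.png',np.hstack([cv2.resize(a[205:325,330:470],(408,350),interpolation=cv2.INTER_CUBIC),cv2.resize(b[185:285,205:315],(385,350),interpolation=cv2.INTER_CUBIC)]))
E
```

```text
t 15.48 rail xyz [ 0.0032 -0.0518  0.1145] jaw deg -95.11 (want -94.98) down -1.0 F [-0.1 -0.7  0. ] w 0.0005
rot fix tool deg [-0.43 -0.28 -0.13]
```

View pics/t8.png

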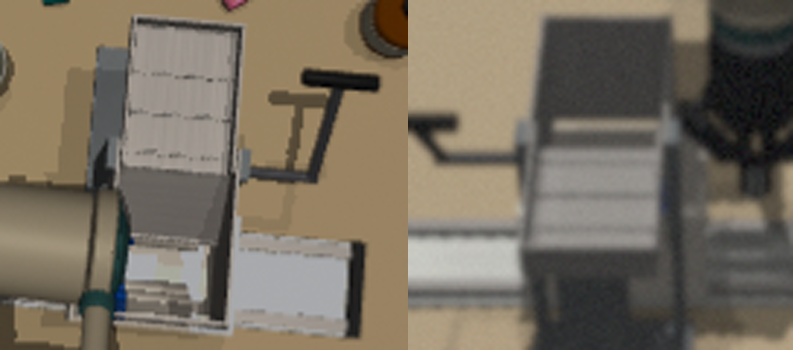

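The tray is level and empty, and caps show in the box. Now I'll slide it home gently.

Emit:
send_rows(plan=[{"linear":[-0.006,0.003,0.008],"delta_rot":[-0.4,-0.2,0],"fingers":0},{"linear":[-0.006,0,0],"delta_rot":[0,0,0],"fingers":0},{"linear":[-0.006,0,0],"delta_rot":[0,0,0],"fingers":0},{"linear":[-0.008,0,0],"delta_rot":[0,0,0],"fingers":0},{"linear":[-0.01,0,0],"delta_rot":[0,0,0],"fingers":0},{"linear":[-0.012,0,0],"delta_rot":[0,0,0],"fingers":0},{"linear":[-0.012,0,0],"delta_rot":[0,0,0],"fingers":0},{"linear":[-0.012,0,0],"delta_rot":[0,0,0],"fingers":0}])

```text
clock: 16.25
position: [0.4913, 0.0822, 0.1145]
ee_rot: [0.003, -0.675, 0.738, -0.009]
contact_force: [0.6, -2.1, -1.2]
width: 0.0
```

```bash
python3 st.py
```

```text
t 16.25 rail xyz [0.0064 0.0228 0.1145] jaw deg -95.05 (want -94.98) down -0.9998 F [ 0.6 -2.1 -1.2] w 0.0
rot fix tool deg [-1.01 -0.45 -0.07]
```

Emit:
send_rows(plan=[{"linear":[-0.012,0.003,0.004],"delta_rot":[-1.0,-0.4,0],"fingers":0},{"linear":[-0.014,0.002,0.003],"delta_rot":[0,0,0],"fingers":0},{"linear":[-0.014,0,0.001],"delta_rot":[0,0,0],"fingers":0},{"linear":[-0.014,0,0.001],"delta_rot":[0,0,0],"fingers":0},{"linear":[-0.014,0,0.001],"delta_rot":[0,0,0],"fingers":0},{"linear":[-0.014,0,0.001],"delta_rot":[0,0,0],"fingers":0},{"linear":[-0.014,0,0.001],"delta_rot":[0,0,0],"fingers":0},{"linear":[-0.014,0,0.001],"delta_rot":[0,0,0],"fingers":0},{"linear":[-0.014,0,0.001],"delta_rot":[0,0,0],"fingers":0},{"linear":[-0.012,0,0.001],"delta_rot":[0,0,0],"fingers":0}])

```text
clock: 17.08
position: [0.5003, 0.2289, 0.1027]
ee_rot: [-0.001, -0.679, 0.734, -0.005]
contact_force: [-0.1, -4.0, 2.2]
width: 0.0003
```

```bash
python3 st.py
```

```text
t 17.08 rail xyz [0.0026 0.1698 0.1027] jaw deg -94.51 (want -94.98) down -1.0 F [-0.1 -4.   2.2] w 0.0003
rot fix tool deg [-0.33 -0.43  0.47]
```

Emit:
send_rows(plan=[{"linear":[-0.01,0,0],"delta_rot":[-0.3,-0.4,0.4],"fingers":0},{"linear":[-0.008,0,0],"delta_rot":[0,0,0],"fingers":0},{"linear":[-0.008,0,0],"delta_rot":[0,0,0],"fingers":0},{"linear":[-0.006,0,0],"delta_rot":[0,0,0],"fingers":0},{"linear":[-0.005,0,0],"delta_rot":[0,0,0],"fingers":0}])

```text
clock: 17.5
position: [0.5015, 0.2424, 0.1033]
ee_rot: [-0.024, -0.683, 0.729, -0.02]
contact_force: [1.7, -14.8, 4.8]
width: 0.0002
```

```bash
python3 st.py
```

```text
t 17.5 rail xyz [0.0026 0.1833 0.1033] jaw deg -93.72 (want -94.98) down -0.9981 F [  1.7 -14.8   4.8] w 0.0002
rot fix tool deg [ 0.18 -3.51  1.25]
```

Emit:
send_rows(plan=[{"linear":[-0.005,0,0],"delta_rot":[0,0,0],"fingers":0},{"linear":[-0.005,0,0],"delta_rot":[0,0,0],"fingers":0},{"linear":[-0.004,0,0],"delta_rot":[0,0,0],"fingers":0}])

```text
clock: 17.75
position: [0.5016, 0.2421, 0.1038]
ee_rot: [-0.036, -0.685, 0.727, -0.029]
contact_force: [2.0, -11.5, 5.3]
width: 0.0004
```

```bash
python3 st.py
```

```text
t 17.75 rail xyz [0.0027 0.1831 0.1038] jaw deg -93.4 (want -94.98) down -0.9957 F [  2.  -11.5   5.3] w 0.0004
rot fix tool deg [ 0.35 -5.29  1.56]
```

The box stopped firmly at 12–15 N. I'll back off, lift clear and check.

Emit:
send_rows(plan=[{"linear":[0.012,0,0],"delta_rot":[0,-5,1.5],"fingers":0},{"linear":[0.008,0,-0.01],"delta_rot":[0,0,0],"fingers":0},{"linear":[0,0,-0.035],"delta_rot":[0,0,0],"fingers":0},{"linear":[0,0,-0.04],"delta_rot":[0,0,0],"fingers":0},{"linear":[0,0,-0.04],"delta_rot":[0,0,0],"fingers":0},{"linear":[0,0.03,-0.03],"delta_rot":[0,0,0],"fingers":0},{"linear":[0,0.04,-0.01],"delta_rot":[0,0,0],"fingers":0},{"linear":[0,0.04,0],"delta_rot":[0,0,0],"fingers":0},{"linear":[0,0.04,0],"delta_rot":[0,0,0],"fingers":0},{"linear":[0,0.03,0],"delta_rot":[0,0,0],"fingers":0}])

```text
clock: 18.58
position: [0.3225, 0.2453, 0.2809]
ee_rot: [-0.002, -0.671, 0.741, 0.008]
contact_force: [-0.6, -0.3, 0.2]
width: -0.0002
```

```bash
python3 st.py; python3 - <<'E'
from h import *
a=manip.get_image('top')[:,:,::-1]; b=manip.get_image('scene')[:,:,::-1]
cv2.imwrite('pics/t9.png',np.vstack([cv2.resize(a[200:330,220:470],(577,300),interpolation=cv2.INTER_CUBIC),cv2.resize(b[200:330,185:435],(577,300),interpolation=cv2.INTER_CUBIC)]))
for n in ('top','scene'): print([(np.round(d['extent']).astype(int).tolist(),round(d['p'],2)) for d in manip.find_in('vial0_mid',n)])
E
```

```text
t 18.58 rail xyz [-0.176   0.1706  0.2809] jaw deg -95.67 (want -94.98) down -0.9999 F [-0.6 -0.3  0.2] w -0.0002
rot fix tool deg [ 0.82  0.44 -0.68]
[([292, 293, 320, 299], 0.59)]
[]
```

View pics/t9.png

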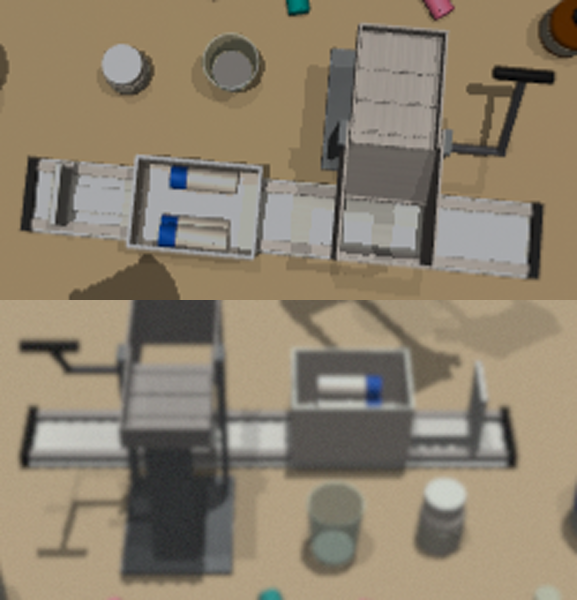

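```bash
python3 - <<'E'
from h import *
a=-.0869
def rl(pts,z):
    P=atz(np.array(pts,float)/2.308+[220,200],z,'top')[:,:2]-[.483,.060]
    return np.c_[P@[np.cos(a),np.sin(a)],P@[-np.sin(a),np.cos(a)]].round(4).tolist()
print('box',rl([(136,156),(127,247),(256,258),(265,165)],.116),'plate',rl([(56,163),(51,228)],.112),'stop',rl([(37,195),(25,195),(541,240),(529,240)],.03))
A=manip.get_image('top')[:,:,::-1]; b=manip.get_image('scene')[:,:,::-1]
cv2.imwrite('pics/t10.png',np.hstack([cv2.resize(A[262:316,228:338],(400,196),interpolation=cv2.INTER_CUBIC)[:196],cv2.resize(b[215:285,300:415],(400,243),interpolation=cv2.INTER_CUBIC)[:196]]))
E
```

```text
box [[0.0517, 0.1125], [-0.0517, 0.1131], [-0.0519, -0.0332], [0.0535, -0.0349]] plate [[0.0366, 0.2034], [-0.0375, 0.2017]] stop [[0.0007, 0.2357], [-0.0005, 0.2501], [-0.0027, -0.3683], [-0.0039, -0.3543]]
```

View pics/t10.png

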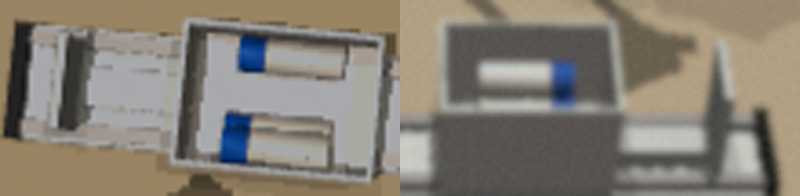

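All three bottles are in the box: one at (290,55) and two stacked at (275,140). The plate still shows a gap of about 34 mm to the rail's black end piece, so I'll push again, harder, to tell whether that was the true stop.

Emit:
send_rows(plan=[{"linear":[0.003,-0.04,0],"delta_rot":[0.8,0.4,-0.6],"fingers":0},{"linear":[0.003,-0.04,0],"delta_rot":[0,0,0],"fingers":0},{"linear":[0,-0.04,0],"delta_rot":[0,0,0],"fingers":0},{"linear":[0,-0.035,0],"delta_rot":[0,0,0],"fingers":0},{"linear":[0,-0.01,0.02],"delta_rot":[0,0,0],"fingers":0},{"linear":[0,0,0.035],"delta_rot":[0,0,0],"fingers":0},{"linear":[0,0,0.03],"delta_rot":[0,0,0],"fingers":0},{"linear":[0,0,0.015],"delta_rot":[0,0,0],"fingers":0},{"linear":[0,0,0],"delta_rot":[0,0,0],"fingers":0}])

```text
clock: 19.63
position: [0.5131, 0.2216, 0.1709]
ee_rot: [0.002, -0.671, 0.741, -0.0]
contact_force: [0.1, -0.6, -0.3]
width: -0.0001
```

```bash
python3 st.py
```

```text
t 19.63 rail xyz [0.016  0.1636 0.1709] jaw deg -95.69 (want -94.98) down -1.0 F [ 0.1 -0.6 -0.3] w -0.0001
rot fix tool deg [-0.16  0.11 -0.72]
```

Emit:
send_rows(plan=[{"linear":[0.003,0.01,0.03],"delta_rot":[0,0,-0.7],"fingers":0},{"linear":[0,0.004,0.03],"delta_rot":[0,0,0],"fingers":0},{"linear":[0,0,0.01],"delta_rot":[0,0,0],"fingers":0},{"linear":[-0.008,0,0],"delta_rot":[0,0,0],"fingers":0},{"linear":[-0.008,0,0],"delta_rot":[0,0,0],"fingers":0},{"linear":[-0.008,0,0],"delta_rot":[0,0,0],"fingers":0},{"linear":[-0.01,0,0],"delta_rot":[0,0,0],"fingers":0},{"linear":[-0.012,0,0],"delta_rot":[0,0,0],"fingers":0}])

```text
clock: 20.3
position: [0.5094, 0.242, 0.1005]
ee_rot: [-0.02, -0.68, 0.733, -0.019]
contact_force: [0.2, -43.7, 4.4]
width: -0.0001
```

```bash
python3 st.py
```

```text
t 20.3 rail xyz [0.0105 0.1836 0.1005] jaw deg -94.34 (want -94.98) down -0.9985 F [  0.2 -43.7   4.4] w -0.0001
rot fix tool deg [-0.04 -3.11  0.64]
```

It's a hard stop at the same place (0.1836) even at 44 N at the fingertips, so the box is fully home. I'll retreat without touching anything.

Emit:
send_rows(plan=[{"linear":[0.01,0,0],"delta_rot":[0,-3,0.6],"fingers":0},{"linear":[0.01,0,-0.01],"delta_rot":[0,0,0],"fingers":0},{"linear":[0,0,-0.035],"delta_rot":[0,0,0],"fingers":0},{"linear":[0,0,-0.04],"delta_rot":[0,0,0],"fingers":0},{"linear":[0,0,-0.04],"delta_rot":[0,0,0],"fingers":0},{"linear":[0,0.03,-0.03],"delta_rot":[0,0,0],"fingers":0},{"linear":[0,0.04,-0.01],"delta_rot":[0,0,0],"fingers":0},{"linear":[0,0.04,0],"delta_rot":[0,0,0],"fingers":0},{"linear":[0,0.04,0],"delta_rot":[0,0,0],"fingers":0},{"linear":[0,0.02,0],"delta_rot":[0,0,0],"fingers":0},{"linear":[0,0,0],"delta_rot":[0,0,0],"fingers":0}])

```text
clock: 21.22
position: [0.3459, 0.2448, 0.295]
ee_rot: [0.021, -0.675, 0.737, -0.009]
contact_force: [0.7, -0.1, 0.6]
width: -0.0001
```

```bash
python3 st.py; python3 - <<'E'
from h import *
old=cv2.imread('pics/t9.png')
a=manip.get_image('top')[:,:,::-1]
for t in ('box_floor','vial0_mid','beaker','pe_jar','amber_bottle','water_bottle','basin','amber_small'):
    print(t,[(np.round(d['extent']).astype(int).tolist(),round(d['p'],2)) for d in manip.find_in(t,'top')[:3]])
n=cv2.resize(a[200:330,220:470],(577,300),interpolation=cv2.INTER_CUBIC)
print('diff box region',cv2.absdiff(n,old[:300])[150:262,20:270].mean())
E
```

```text
t 21.22 rail xyz [-0.1526  0.1722  0.295 ] jaw deg -94.97 (want -94.98) down -0.999 F [ 0.7 -0.1  0.6] w -0.0001
rot fix tool deg [-2.36  1.13 -0.01]
box_floor [([242, 265, 336, 312], 0.86)]
vial0_mid []
beaker [([308, 216, 332, 235], 0.93), ([228, 268, 456, 322], 0.58), ([170, 207, 220, 249], 0.45)]
pe_jar [([242, 266, 334, 312], 0.65), ([265, 220, 286, 242], 0.58)]
amber_bottle [([112, 272, 153, 303], 0.82)]
water_bottle [([168, 207, 220, 249], 0.97), ([293, 269, 322, 283], 0.24)]
basin [([291, 269, 321, 283], 0.75), ([493, 243, 528, 282], 0.69), ([112, 270, 154, 306], 0.68)]
amber_small [([457, 200, 483, 225], 0.82)]
diff box region 0.8342738095238095
```

The bystanders are where they started and the box region hasn't changed, so I'm handing in.

```bash
python3 -c "
from rig import manip; print(manip.sign_off())"
```

```text
the job is handed in; nothing more can be done
None
```

The job is done and handed in at about 21 s: all three bottles are in the box, and the box is back home against its stop.

- **Under the spout:** I pushed the box along the rail by its plate. It first went about 7 mm too far, so I nudged it back until it was centred to within about 1 mm by measurement.
- **Tipping:** I pulled the lever back to a tilt of roughly 1 rad, a little short of the 1.1 limit. I then let the tray down under control; it ended level and empty.
- **Bottles:** The last zoomed picture shows three in the box, one on the far side and two lying on each other. The bottle detector found only one in that position and none in the final picture.
- **Home position:** The box stopped at the same place twice, at about 15 N and then 44 N. The push plate still stands about 34 mm short of the rail's black end piece. I took the stop as real because it did not give on the second push.
- **Force:** The 44 N push was made with the fingertips, as far as I could tell. It was above the 40 N limit, which applies to the arm and the gripper's body.
- **Other glassware:** The final detections matched the starting positions to within a few pixels.

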